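# Pack the water-testing kit into its foam tray

## Robot

A 6-joint arm with a two-finger parallel gripper is mounted at the origin on the work surface. World frame = base frame: x ahead of the robot, y to its left, z up, the work surface at z = 0. Lengths are in m, angles in rad, forces in N, time in s.
With the tool pointing down it reaches from about 0.4 to 0.825 m from the base axis. Payload 7 kg.
Tool frame: the origin (TCP) lies on the centre line of the jaws, within the pads' length; the fingertips stand arm.tip_reach ahead of it and the grasp point (between the pads) lies 5 mm behind it (arm.tip_reach is the distance from the TCP to the fingertips, in m); z points along the fingers, y is the line along which they close (so a half turn about z gives the same grasp; the last joint's range is limited). The gripper opens to 88 mm and grips with 3 to 60 N. Pads are 19 mm wide; open, the fingers measure 130 mm over their backs; the gripper's body (78 mm by 193 mm) begins 47 mm behind the grasp point.
Start: joints at [-1.026, 0.359, 0.012, 0, -1.224, -0.288], TCP at [0.171, -0.653, 0.241] pointing down, gripper open.
Joint ranges: [-3.07, 3.07], [-1.43, 2.12], [-1.02, 1.25], [-3.03, 1.67], [-3.05, -0], [-3.03, 3.03]. Speed limits (rad/s): [2.39, 2.39, 3.01, 3.14, 3.14, 3.14].

## Interface

Orientations are given as [roll, pitch, yaw] about the fixed x, y, z axes, in that order (R = Rz(yaw) Ry(pitch) Rx(roll)).
In Python, from station import status, optics, order, arm gives the robot as it stands. The module is installed in compiled form; this text tells all that it offers.
- The arm moves only by the shell command python3 -m jog 'ROWS' [FORCE]. ROWS is JSON, a list of rows, each a list of 3 entries, a list of its own where there are three numbers: the gripper command: -1 is shut, 1 is fully open, values between are in proportion, then the shift along the tool's x, y, z in mm, then the turn about the tool's z in rad. A call has 1 to 20 rows; each row is the pose to reach, as a shift and turn from the pose commanded when the call began, along the tool's axes at that moment; what a row does not reach only later rows make up. A row lasts 1/8 s, in which the tool goes at most 62.5 mm and 10.7 degrees, less where a joint would pass 70% of its speed; a pose out of reach is approached as far as the arm can. A call with a gripper value outside its range is refused whole. The fingers move at their own pace and stop on an object; FORCE is the grip in N (left out, the last holds). Time passes only in rows, so rows that repeat a pose let the fingers close. It gives the time, the measured TCP pose, the force, the opening and the grip force at its end, in the units of the state.
- status.get_state(): the state, without advancing time (a new reading comes with each control period).
- optics.grab_frame(name): name is "scene" or "side" or "wrist"; returns a dict with "color" (384x512x3 uint8, red, green, blue), "mtx" (3x3 intrinsics, pixels), "cam_to_world" (4x4, takes a point from camera to world coordinates). Camera axes: x right, y down, z forward; pixel columns grow to the right and rows downward; lengths in m; the calibration is good to about 2 mm. The wrist camera is an equidistant fisheye: a pixel r from the principal point sees the ray r / f radians off the axis. A picture is of the moment at which its call begins. There is no depth.
- order.job_done(): hands the job in; it is judged then, once.
The state is a dict: "t": time; "q": joint angles; "qd": joint speeds; "joint_efforts": joint torques, N m; "eef_pos": TCP position; "ee_rot": TCP orientation; "force": force on the tool from outside, world axes, zero at the start; "moment": the same for the moment, N m; "width": finger opening in m; "gripper_force": force on a finger pad.
Only numpy, scipy, OpenCV 4.12 (cv2) and the standard library are available. Lean on these libraries where they do the work, as an engineer would, in place of code of your own. Each camera call takes 0.05 s, during which the arm holds its last target. There are 200 camera calls.

## Task

Pack the field water-testing kit: put the brown bottle, the white strip vial, the grey meter and the yellow tester pen each into the foam pocket cut to its outline, pressed fully home on the pocket's blue floor, the bottle and the vial upright, the meter and the pen flat with their displays up and lengthways in their pockets (either end may point either way). Leave the glass beaker and the loose red jar cap where they are.

Things in the scene. Friction and masses are not known exactly. Their poses are not given: they have to be found in the camera images.
- bottle_center (a point): Brown sample bottle, standing: body 56 mm across and 60 mm tall with a pale label, then a shoulder up to a darker brown screw cap 42 mm across, 76 to 95 mm above its underside (total height 95 mm). The point is on its axis, half-way up (47.5 mm above its underside); z up the axis. About 0.16 kg.
- vial_center (a point): White test-strip vial with a magenta label band, standing: plain cylinder 34 mm across, 70 mm tall. The point is on its axis, half-way up (35 mm above its underside); z up the axis. About 0.05 kg.
- meter_center (a point): Grey handheld water meter with a yellow-framed display and dark keys, lying face up: 130 x 54 x 32 mm (x, y, z). The point is its centre (16 mm above its underside); x along its length towards the display, y across, z up out of the display face. About 0.22 kg.
- pen_center (a point): Yellow pocket tester pen with a black cap end, lying: square bar 140 x 26 x 26 mm (x, y, z). The point is its centre (13 mm above its underside); x along its length towards the black end, z up out of its display face. About 0.09 kg.
- bottle_pocket (a point): The large round pocket, 66 mm across, for the brown bottle, in a charcoal foam block 170 x 110 x 30 mm, fixed in the orange-rimmed tray (rim 32 mm above the bench); block top 36 mm above the bench. The point is the centre of the pocket's blue floor, 24 mm above the bench and 12 mm below the block's top; the top edge of the pocket has a 4 mm lead-in chamfer. z up.
- vial_pocket (a point): The small round pocket, 44 mm across, for the white vial, in a charcoal foam block 170 x 110 x 30 mm, fixed in the orange-rimmed tray (rim 32 mm above the bench); block top 36 mm above the bench. The point is the centre of the pocket's blue floor, 24 mm above the bench and 12 mm below the block's top; the top edge of the pocket has a 4 mm lead-in chamfer. z up.
- meter_pocket (a point): The wide rectangular pocket, 140 x 64 mm, for the grey meter, in a charcoal foam block 170 x 110 x 30 mm, fixed in the orange-rimmed tray (rim 32 mm above the bench); block top 36 mm above the bench. The point is the centre of the pocket's blue floor, 24 mm above the bench and 12 mm below the block's top; the top edge of the pocket has a 4 mm lead-in chamfer. x along the pocket's length, y across, z up.
- pen_pocket (a point): The narrow rectangular pocket, 150 x 36 mm, for the yellow pen, in a charcoal foam block 170 x 110 x 30 mm, fixed in the orange-rimmed tray (rim 32 mm above the bench); block top 36 mm above the bench. The point is the centre of the pocket's blue floor, 24 mm above the bench and 12 mm below the block's top; the top edge of the pocket has a 4 mm lead-in chamfer. x along the pocket's length, y across, z up.
- beaker_center (a point): Bystander: empty glass beaker, 68 mm across, 90 mm tall, standing on the bench; the point is on its axis half-way up. Leave it where it is.
- jar_cap_center (a point): Bystander: loose red jar cap lying flat, 58 mm across, 13 mm high; the point is its centre. Leave it where it is.
Mind the look-alikes: they are no part of the job. Leave any orange or purple look-alike of the part that bears meter_center alone.

How it is judged:
At the end, for the whole second after the job is handed in: Each thing in its own pocket: centre within 10 mm of the pocket centre horizontally, underside within 4 mm of its floor, z axis within 0.1 rad of vertical; meter and pen within 0.15 rad of the pocket length (either way round); all released and at rest (under 20 mm/s) (horizontal distance between bottle_center and bottle_pocket below 0.01 m and z of bottle_center in the frame of bottle_pocket between 0.0435 and 0.0515 m and angle between each of bottle_center, vial_center, meter_center, pen_center's own z axis and vertical below 0.1 rad and linear speed of each of bottle, vial, meter, pen below 0.02 m/s and horizontal distance between vial_center and vial_pocket below 0.01 m and z of vial_center in the frame of vial_pocket between 0.031 and 0.039 m and horizontal distance between meter_center and meter_pocket below 0.01 m and z of meter_center in the frame of meter_pocket between 0.012 and 0.02 m and angle between the x axis of meter_center and the x axis of meter_pocket, either way round below 0.15 rad and horizontal distance between pen_center and pen_pocket below 0.01 m and z of pen_center in the frame of pen_pocket between 0.009 and 0.017 m and angle between the x axis of pen_center and the x axis of pen_pocket, either way round below 0.15 rad); the robot touches nothing.
It fails at once if the glass beaker is shoved more than 25 mm or tipped over (distance of beaker_center from where it was at the start of the episode above 0.025 m or angle between beaker_center's own z axis and vertical above 0.5 rad).
It fails at once if the loose red jar cap is shoved more than 25 mm or tipped over (distance of jar_cap_center from where it was at the start of the episode above 0.025 m or angle between jar_cap_center's own z axis and vertical above 0.5 rad).
It also fails if it takes over 96 s, if anything falls off the work surface, if the arm or the gripper's body presses on something with over 40 N, if the wrist force passes 120 N, or if a joint passes its speed limit or range.

## Working session

There is one attempt and no reset: what is moved stays moved. The work goes in short steps, Python scripts to look and compute and a shell command to move; the robot and the scene stay as the last step left them, time stands still between calls to the robot, and variables do not carry over. Pictures are saved under pics/ and viewed, at most 15 in all, crops included, and the job is handed in when it is done.

```bash
mkdir -p pics; python3 - <<'E'
from station import status, optics, order, arm
import cv2,numpy as np
print(status.get_state()); print(arm.tip_reach)
for n in("scene","side","wrist"):
    f=optics.grab_frame(n); cv2.imwrite(f"pics/{n}0.png",f["color"][:,:,::-1]); print(n,f["mtx"].tolist(),np.round(f["cam_to_world"],4).tolist())
E
```

```text
{'t': 0.0, 'q': array([-1.02593436e+00,  3.59387150e-01,  1.10835900e-02, -3.31989805e-04,
       -1.22410642e+00, -2.88060511e-01]), 'qd': array([ 0.00058822, -0.00077957, -0.00081477, -0.00043407, -0.00019318,
       -0.001257  ]), 'joint_efforts': array([ 3.51971694e-04, -5.82717919e+01,  2.93067473e+01,  6.99775279e+00,
        6.99288736e-03, -1.31287738e-04]), 'eef_pos': array([ 0.17127346, -0.65243905,  0.23963654]), 'ee_rot': array([ 3.13995682e+00, -1.59234156e-04, -2.88490413e+00]), 'force': array([-0.47919883, -0.70211023,  0.12074063]), 'moment': array([-0.04918275,  0.05285427, -0.02726515]), 'gripper_force': 0.0, 'width': 0.08763318408126818}
0.014
scene [[367.6341969176859, 0.0, 254.49442565074125], [0.0, 367.6341969176859, 194.9105794252878], [0.0, 0.0, 1.0]] [[0.6994, 0.3631, -0.6157, 1.0656], [0.7147, -0.3675, 0.5951, -0.5853], [-0.0102, -0.8562, -0.5165, 0.5051], [0.0, 0.0, 0.0, 1.0]]
side [[409.9494750510098, 0.0, 264.1255295020656], [0.0, 409.9494750510098, 188.56269689893026], [0.0, 0.0, 1.0]] [[-0.9556, -0.2343, 0.1786, 0.3745], [-0.2945, 0.745, -0.5985, 0.5167], [0.0071, -0.6246, -0.7809, 0.8358], [0.0, 0.0, 0.0, 1.0]]
wrist [[297.3186396354542, 0.0, 253.97570506406865], [0.0, 297.3186396354542, 191.30292379348413], [0.0, 0.0, 1.0]] [[-0.2536, 0.9335, 0.2533, 0.103], [0.9673, 0.2441, 0.0686, -0.6702], [0.0022, 0.2625, -0.9649, 0.3835], [0.0, 0.0, 0.0, 1.0]]
```

View pics/scene0.png

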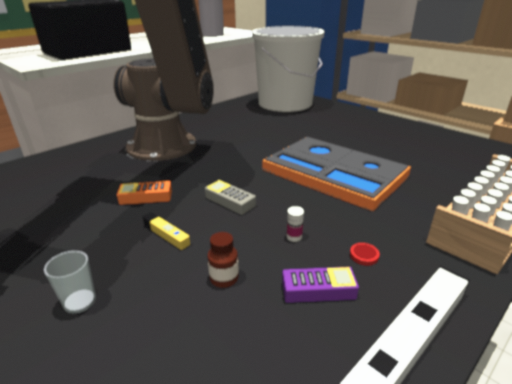

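View pics/side0.png

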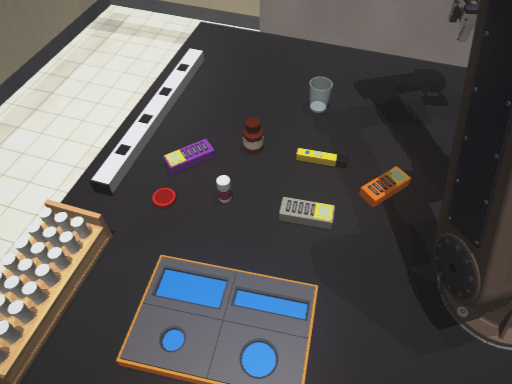

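Scene picture: the grey meter is at (231,196), the pen at (170,232), the bottle at (223,260), the vial at (295,224) and the tray at (337,170). Candidates for the meter in the side view are grey (307,212), orange (386,186) and purple (190,156), and I choose grey. The other targets have one candidate each: pen (320,157), bottle (253,135), vial (224,188). The beaker is at (319,95) and the cap at (164,197), and both stay put. Next is the close crop.

```bash
python3 - <<'E'
import cv2
im=cv2.imread("pics/side0.png")
cv2.imwrite("pics/cropA.png",cv2.resize(im[100:240,150:350],None,fx=4,fy=4,interpolation=cv2.INTER_CUBIC))
cv2.imwrite("pics/cropB.png",cv2.resize(im[244:384,120:320],None,fx=4,fy=4,interpolation=cv2.INTER_CUBIC))
E
```

```text
(no output)
```

View pics/cropA.png

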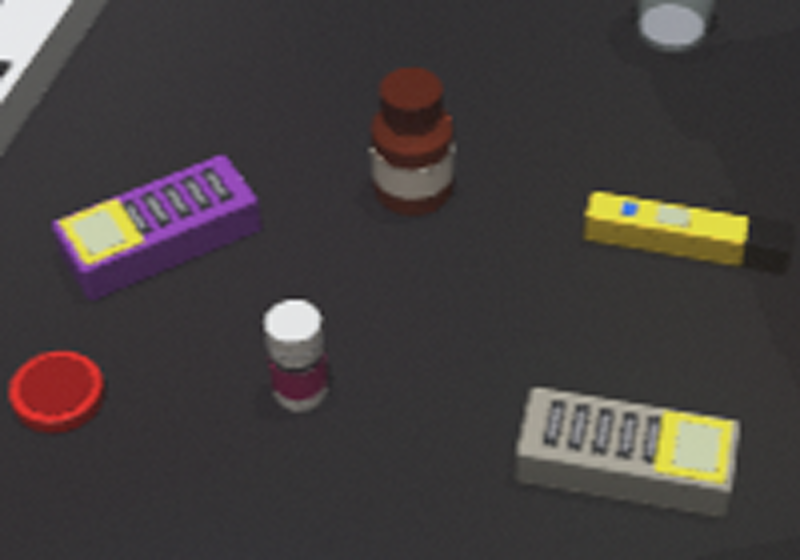

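View pics/cropB.png

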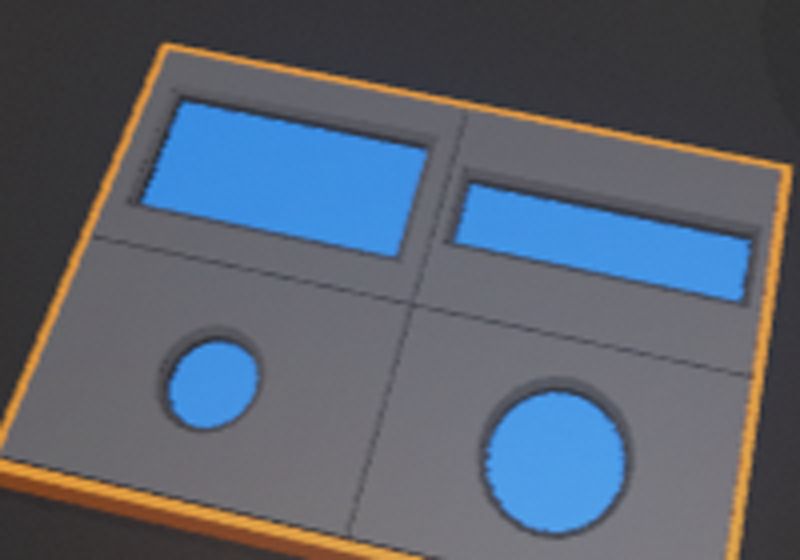

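The crop confirms the grey meter as its own colour: top face crop corners (530,388), (740,422), (732,487), (518,455). The pen's black end points right, the vial top is at (294,320) and the bottle cap top at (411,90). The tray blocks meet at crop B (411,303).

```bash
cat > h.py <<'E'
import numpy as np
M=np.array([[409.9494750510098,0,264.1255295020656],[0,409.9494750510098,188.56269689893026],[0,0,1]])
from station import optics
def px(f,u,v,z):
    c=f["cam_to_world"]; d=c[:3,:3]@np.linalg.solve(f["mtx"],[u,v,1]); p=c[:3,3]
    return p+d*(z-p[2])/d[2]
def fish(f,u,v,z):
    m=f["mtx"];x=(u-m[0,2])/m[0,0];y=(v-m[1,2])/m[1,1];r=np.hypot(x,y)+1e-12
    c=f["cam_to_world"]; d=c[:3,:3]@[np.sin(r)*x/r,np.sin(r)*y/r,np.cos(r)]; p=c[:3,3]
    return p+d*(z-p[2])/d[2]
E
python3 - <<'E'
from h import *
f=optics.grab_frame("side")
def A(l,z,o,n):
    P=np.array([px(f,u/4+o[0],v/4+o[1],z)[:2] for u,v in l]);print(n,np.round(P*1000).tolist(),"c",np.round(P.mean(0)*1000,1))
a=(149.6,99.6);b=(119.6,243.6)
A([(530,388),(740,422),(732,487),(518,455)],.032,a,"meter")
A([(590,192),(796,219),(790,248),(587,216)],.026,a,"pen")
A([(294,320)],.07,a,"vial");A([(411,88)],.095,a,"bottle");A([(56,388)],.013,a,"cap");A([(672,25)],.003,a,"beaker")
A([(57,235),(261,180),(133,203),(227,157)],.032,a,"purple")
A([(172,92),(437,138),(400,260),(130,206)],.036,b,"mpO"); A([(182,97),(430,148),(398,258),(140,206)],.024,b,"mpI")
A([(464,170),(760,230),(750,305),(444,243)],.036,b,"ppO"); A([(470,183),(753,240),(742,302),(455,243)],.024,b,"ppI")
A([(210,378)],.036,b,"vp");A([(555,456)],.036,b,"bp")
A([(411,303)],.036,b,"mid");A([(165,43),(791,166),(735,558),(0,460)],.032,b,"tray")
E
```

```text
meter [[508.0, -88.0], [379.0, -102.0], [375.0, -53.0], [502.0, -37.0]] c [441.1 -70.1]
pen [[516.0, -269.0], [376.0, -286.0], [375.0, -259.0], [512.0, -246.0]] c [ 444.7 -265.2]
vial [[653.0, -67.0]] c [653.  -66.9]
bottle [[641.0, -260.0]] c [ 641.  -259.7]
cap [[797.0, -13.0]] c [797.1 -12.9]
beaker [[503.0, -486.0]] c [ 503.4 -485.8]
purple [[843.0, -118.0], [733.0, -206.0], [807.0, -160.0], [763.0, -220.0]] c [ 786.7 -176. ]
mpO [[703.0, 176.0], [557.0, 159.0], [552.0, 228.0], [695.0, 242.0]] c [626.8 201.4]
mpI [[702.0, 172.0], [561.0, 160.0], [556.0, 223.0], [695.0, 237.0]] c [628.5 198. ]
ppO [[537.0, 172.0], [381.0, 158.0], [377.0, 198.0], [534.0, 213.0]] c [457.4 185.2]
ppI [[534.0, 173.0], [384.0, 159.0], [382.0, 193.0], [531.0, 207.0]] c [457.5 182.8]
vp [[618.0, 310.0]] c [618.  310.4]
bp [[448.0, 296.0]] c [448.  295.6]
mid [[539.0, 247.0]] c [538.6 247. ]
tray [[722.0, 148.0], [374.0, 117.0], [357.0, 313.0], [697.0, 374.0]] c [537.4 237.8]
```

```bash
cat > go.py <<'E'
import sys,numpy as np
from scipy.spatial.transform import Rotation as R
from station import status
s=status.get_state(); x,y,z,yaw=map(float,sys.argv[1:5])
r=R.from_euler("xyz",s["ee_rot"])
d=r.inv().apply(np.array([x,y,z])/1000-s["eef_pos"])*1000
t=(s["ee_rot"][2]-yaw+np.pi)%(2*np.pi)-np.pi
print("t",round(s["t"],2),"pos",np.round(s["eef_pos"]*1000,1),"rot",np.round(s["ee_rot"],3),"w",round(s["width"]*1000,1),"| shift",np.round(d,1),"turn",round(t,3))
E
python3 go.py 445 -265 150 -3.03
```

```text
t 0.2 pos [ 171.3 -652.6  240. ] rot [ 3.141 -0.    -2.885] w 87.6 | shift [-363.1  305.3   90.3] turn 0.145
```

```bash
python3 -m jog '[[0.3,[-50,42,0],0.02],[0.3,[-100,84,0],0.04],[0.3,[-150,126,0],0.06],[0.3,[-200,168,10],0.08],[0.3,[-250,210,30],0.1],[0.3,[-300,252,50],0.12],[0.3,[-345,290,75],0.145],[0.3,[-363,305,90],0.145],[0.3,[-363,305,90],0.145],[0.3,[-363,305,90],0.145]]' 15
python3 - <<'E'
import cv2
from station import optics
f=optics.grab_frame("wrist");cv2.imwrite("pics/w1.png",f["color"][:,:,::-1])
import pickle;pickle.dump(f,open("w1.pkl","wb"))
E
python3 go.py 445 -265 40 -3.03
```

```text
t: 1.45
eef_pos: [0.4452, -0.2656, 0.1507]
ee_rot: [-3.141, -0.0, -3.029]
force: [-0.4, -1.0, -0.1]
width: 0.0569
gripper_force: 0.0
t 1.5 pos [ 445.  -266.1  150.9] rot [-3.141  0.    -3.03 ] w 57.4 | shift [-1.000e-01  1.100e+00  1.109e+02] turn 0.0
```

View pics/w1.png

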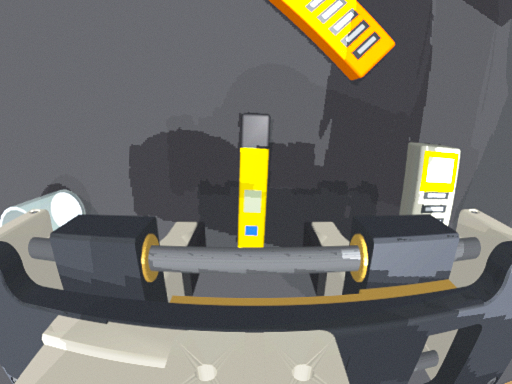

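The wrist view shows the pen between the fingers, with its black end at about (256,116) and its near part at (251,245). The meter is visible at (433,185) and the orange look-alike at the top.

```bash
python3 - <<'E'
from h import *;import pickle
f=pickle.load(open("w1.pkl","rb"))
for n,l,z in(("pen",[(242,115),(270,115),(269,150),(241,150),(239,240),(265,240)],.026),("meter",[(418,144),(457,148)],.032)):
    print(n,[np.round(fish(f,u,v,z)[:2]*1000,1).tolist() for u,v in l])
E
```

```text
pen [[378.4, -283.4], [375.6, -258.5], [407.3, -255.6], [410.1, -280.9], [498.7, -273.9], [495.8, -248.4]]
meter [[379.8, -110.2], [375.1, -58.4]]
```

```bash
python3 -m jog '[[0.3,[-1,1,50],0.025],[0.3,[-2,1,100],0.025],[0.3,[-2,1,122],0.025],[0.3,[-2,1,122],0.025],[-0.6,[-2,1,122],0.025],[-0.6,[-2,1,122],0.025],[-0.6,[-2,1,122],0.025],[-0.6,[-2,1,122],0.025],[-0.6,[-2,1,122],0.025]]' 20
python3 go.py 447 -265 28 -3.05;python3 go.py 458.6 184.5 110 -3.05
```

```text
t: 2.62
eef_pos: [0.4475, -0.2646, 0.0293]
ee_rot: [-3.141, 0.001, -3.054]
force: [-0.9, 0.2, 7.0]
width: 0.0254
gripper_force: 20.0
t 2.62 pos [ 447.5 -264.6   29.3] rot [-3.141e+00  1.000e-03 -3.054e+00] w 25.4 | shift [ 0.5 -0.4  1.3] turn -0.004
t 2.62 pos [ 447.5 -264.6   29.3] rot [-3.141e+00  1.000e-03 -3.054e+00] w 25.4 | shift [-50.3 446.4 -80.9] turn -0.004
```

```bash
python3 -m jog '[[-0.6,[0,0,-40],0],[-0.6,[0,10,-80],0],[-0.6,[-5,60,-90],0],[-0.6,[-10,120,-90],0],[-0.6,[-17,180,-90],0],[-0.6,[-24,240,-90],0],[-0.6,[-31,300,-90],0],[-0.6,[-38,360,-85],0],[-0.6,[-45,420,-80],0],[-0.6,[-50,446,-80],0],[-0.6,[-50,446,-80],0],[-0.6,[-50,446,-80],0]]'
python3 - <<'E'
import cv2
from station import optics
f=optics.grab_frame("wrist");cv2.imwrite("pics/w2.png",f["color"][:,:,::-1])
import pickle;pickle.dump(f,open("w2.pkl","wb"))
E
python3 go.py 458.6 184.5 54 -3.053
```

```text
t: 4.12
eef_pos: [0.4575, 0.1837, 0.1083]
ee_rot: [-3.141, -0.001, -3.055]
force: [0.1, -0.0, -1.4]
width: 0.0256
gripper_force: 20.0
t 4.17 pos [457.6 183.4 108.4] rot [-3.141e+00 -1.000e-03 -3.055e+00] w 25.6 | shift [-1.1  1.1 54.4] turn -0.002
```

View pics/w2.png

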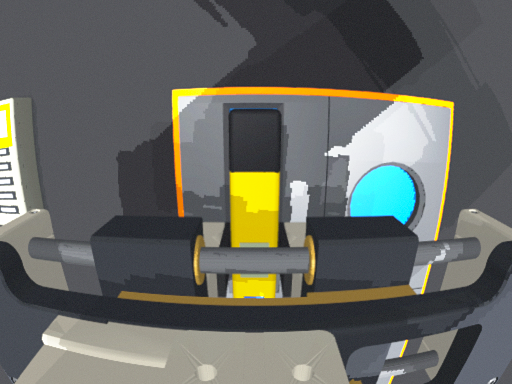

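The view shows the pen hovering over the narrow pocket. The chamfer's far corners are at (224,103) and (285,103), and the bottle pocket is at about (385,199).

```bash
python3 - <<'E'
from h import *;import pickle
f=pickle.load(open("w2.pkl","rb"))
for n,l,z in(("pocket far",[(224,103),(285,103)],.036),("bottle pk l,r,t,",[(347,200),(424,200),(386,164)],.036),("div",[(328,97),(328,170)],.036),("penfar z",[(230,110),(280,110)],.105)):
    print(n,[np.round(fish(f,u,v,z)[:2]*1000,1).tolist() for u,v in l])
E
```

```text
pocket far [[382.0, 155.9], [378.1, 199.6]]
bottle pk l,r,t, [[446.4, 256.5], [440.7, 328.7], [414.4, 284.9]]
div [[369.8, 230.8], [424.2, 237.4]]
penfar z [[386.9, 166.2], [384.8, 190.6]]
```

```bash
python3 -m jog '[[-0.6,[-2.5,1,25],0],[-0.6,[-2.5,1,42],0],[-0.6,[-2.5,1,51],0],[-0.6,[-2.5,1,55],0],[-0.6,[-2.5,1,55],0],[0.0,[-2.5,1,55],0],[0.0,[-2.5,1,55],0],[0.0,[-2.5,1,55],0],[0.4,[-2.5,1,10],0],[0.4,[-2.5,1,-40],0],[0.4,[-2.5,1,-60],0],[0.4,[-2.5,1,-60],0]]'
python3 - <<'E'
import cv2
from station import optics
f=optics.grab_frame("side");cv2.imwrite("pics/s2.png",f["color"][:,:,::-1])
cv2.imwrite("pics/cropC.png",cv2.resize(f["color"][244:384,120:320,::-1],None,fx=3,fy=3,interpolation=cv2.INTER_CUBIC))
E
python3 go.py 441 -72 150 -3.03
```

```text
t: 5.68
eef_pos: [0.4613, 0.1862, 0.1705]
ee_rot: [3.139, 0.003, -3.055]
force: [0.1, -0.1, 0.9]
width: 0.0613
gripper_force: 0.0
t 5.72 pos [460.6 185.7 169.1] rot [ 3.140e+00  1.000e-03 -3.055e+00] w 61.2 | shift [  41.8 -255.    18.7] turn -0.025
```

View pics/cropC.png

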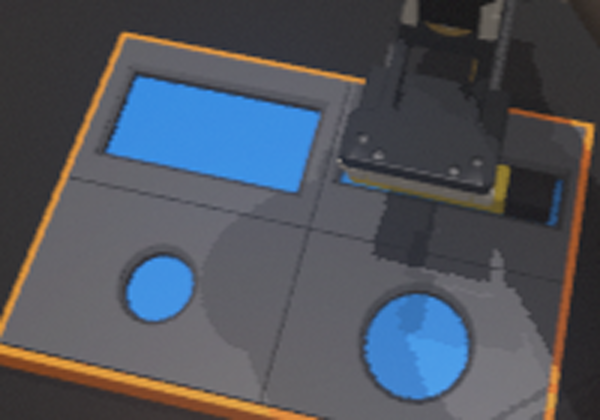

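The pen is in its pocket, with its end at about (530,195) in the crop. Next is the meter.

```bash
python3 -m jog '[[0.7,[8,-55,0],0],[0.8,[17,-110,0],0],[1,[26,-165,0],0],[1,[34,-215,10],-0.025],[1,[40,-250,19],-0.025],[1,[42,-256,19],-0.025],[1,[42,-256,19],-0.025],[1,[42,-256,19],-0.025]]' 30
python3 - <<'E'
import cv2
from station import optics
f=optics.grab_frame("wrist");cv2.imwrite("pics/w3.png",f["color"][:,:,::-1])
import pickle;pickle.dump(f,open("w3.pkl","wb"))
E
python3 go.py 441 -72 28 -3.03
```

```text
t: 6.72
eef_pos: [0.4411, -0.0726, 0.1495]
ee_rot: [3.142, 0.0, -3.029]
force: [0.0, 0.9, 0.6]
width: 0.0877
gripper_force: 0.0
t 6.78 pos [441.1 -72.5 149.6] rot [ 3.142  0.    -3.029] w 87.8 | shift [1.000e-01 5.000e-01 1.216e+02] turn 0.001
```

View pics/w3.png

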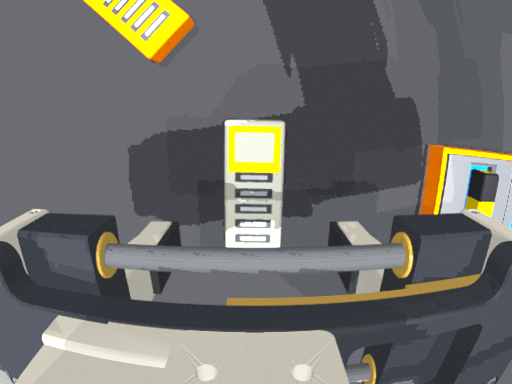

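The meter sits between the fingers, with top far corners at (226,122) and (284,122) and near edges at (226,245) and (282,245).

```bash
python3 - <<'E'
from h import *;import pickle
f=pickle.load(open("w3.pkl","rb"))
print([np.round(fish(f,u,v,.032)[:2]*1000,1).tolist() for u,v in[(226,122),(284,122),(226,243),(282,243)]])
E
```

```text
[[381.8, -103.3], [376.1, -52.9], [496.1, -93.1], [490.0, -39.2]]
```

```bash
python3 -m jog '[[1,[-2,1,50],0.005],[1,[-2,1,100],0.005],[1,[-2,1,120],0.005],[1,[-2,1,120],0.005],[-0.1,[-2,1,120],0.005],[-0.1,[-2,1,120],0.005],[-0.1,[-2,1,120],0.005],[-0.1,[-2,1,120],0.005],[-0.1,[-2,1,120],0.005]]' 40
python3 go.py 628 199.8 120 -3.053
```

```text
t: 7.9
eef_pos: [0.443, -0.072, 0.0301]
ee_rot: [3.142, 0.001, -3.035]
force: [-1.3, 1.3, 6.9]
width: 0.0536
gripper_force: 40.0
t 7.9 pos [443.  -72.   30.1] rot [ 3.142e+00  1.000e-03 -3.035e+00] w 53.6 | shift [-213.   250.6  -89.7] turn 0.018
```

```bash
python3 -m jog '[[-0.1,[0,0,-50],0],[-0.1,[0,0,-90],0],[-0.1,[-35,40,-100],0],[-0.1,[-70,80,-100],0],[-0.1,[-105,120,-95],0.01],[-0.1,[-140,165,-90],0.018],[-0.1,[-175,205,-90],0.018],[-0.1,[-205,240,-90],0.018],[-0.1,[-213,251,-90],0.018],[-0.1,[-213,251,-90],0.018],[-0.1,[-213,251,-90],0.018]]'
python3 - <<'E'
import cv2
from station import optics
f=optics.grab_frame("wrist");cv2.imwrite("pics/w4.png",f["color"][:,:,::-1])
import pickle;pickle.dump(f,open("w4.pkl","wb"))
E
python3 go.py 628 199.8 54 -3.053
```

```text
t: 9.28
eef_pos: [0.6269, 0.1993, 0.1193]
ee_rot: [-3.141, -0.001, -3.053]
force: [-0.4, -0.7, -0.7]
width: 0.0536
gripper_force: 40.0
t 9.32 pos [627.  199.2 119.6] rot [-3.141e+00 -1.000e-03 -3.054e+00] w 53.2 | shift [-1.1  0.6 65.6] turn -0.001
```

View pics/w4.png

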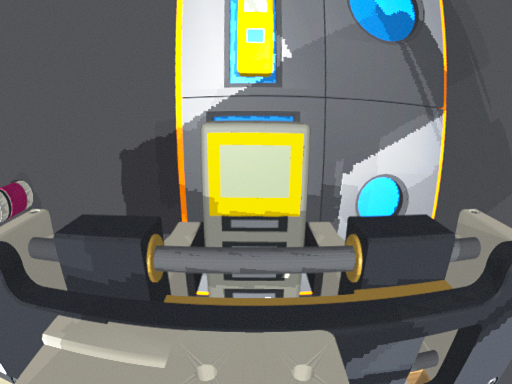

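The meter is over the wide pocket, whose far edge is at about row 114 and columns 208-300. The pen is visible flat in its pocket, and the vial pocket is at (379,199).

```bash
python3 - <<'E'
from h import *;import pickle
f=pickle.load(open("w4.pkl","rb"))
for n,l,z in(("far",[(208,113),(299,113)],.036),("meter",[(207,125),(307,125)],.122),("vp l r t",[(354,200),(406,200),(380,175)],.036),("pen near",[(237,73),(273,75)],.05),("pp near",[(228,85),(280,86)],.036)):
    print(n,[np.round(fish(f,u,v,z)[:2]*1000,1).tolist() for u,v in l])
E
```

```text
far [[559.5, 158.7], [553.4, 227.6]]
meter [[564.2, 171.8], [559.9, 219.1]]
vp l r t [[618.1, 282.3], [614.1, 332.4], [594.8, 302.0]]
pen near [[529.1, 179.1], [528.3, 204.5]]
pp near [[537.0, 172.2], [534.4, 211.3]]
```

```bash
python3 -m jog '[[-0.1,[-2.5,0,35],0],[-0.1,[-2.5,0,52],0],[-0.1,[-2.5,0,62],0],[-0.1,[-2.5,0,66],0],[-0.1,[-2.5,0,66],0],[0.6,[-2.5,0,66],0],[0.6,[-2.5,0,66],0],[0.6,[-2.5,0,66],0],[0.7,[-2.5,0,20],0],[0.7,[-2.5,0,-30],0],[0.7,[-2.5,0,-50],0],[0.7,[-2.5,0,-50],0]]'
python3 go.py 653 -67 150 -3.05
```

```text
t: 10.82
eef_pos: [0.6312, 0.201, 0.1719]
ee_rot: [3.14, 0.004, -3.053]
force: [1.0, -0.4, -0.6]
width: 0.0747
gripper_force: 0.0
t 10.82 pos [631.2 201.  171.9] rot [ 3.14   0.004 -3.053] w 74.7 | shift [   2.2 -268.9   21.4] turn -0.003
```

```bash
python3 -m jog '[[0.7,[0,-60,0],0],[0.7,[0,-120,0],0],[0.7,[0,-180,0],0],[0.7,[1,-235,10],0],[0.7,[2,-265,20],0],[0.7,[2,-269,21],0],[0.7,[2,-269,21],0],[0.7,[2,-269,21],0]]' 15
python3 - <<'E'
import cv2
from station import optics
f=optics.grab_frame("wrist");cv2.imwrite("pics/w5.png",f["color"][:,:,::-1])
import pickle;pickle.dump(f,open("w5.pkl","wb"))
f=optics.grab_frame("side");cv2.imwrite("pics/s5.png",cv2.resize(f["color"][150:384,120:350,::-1],None,fx=2.5,fy=2.5,interpolation=cv2.INTER_CUBIC))
E
python3 go.py 653 -67 40 -3.05
```

```text
t: 11.82
eef_pos: [0.6522, -0.0666, 0.1486]
ee_rot: [3.142, 0.0, -3.052]
force: [0.3, 0.2, -0.1]
width: 0.0745
gripper_force: 0.0
t 11.93 pos [652.3 -66.6 148.8] rot [ 3.142  0.    -3.051] w 74.4 | shift [ -0.6  -0.5 108.8] turn -0.001
```

View pics/w5.png

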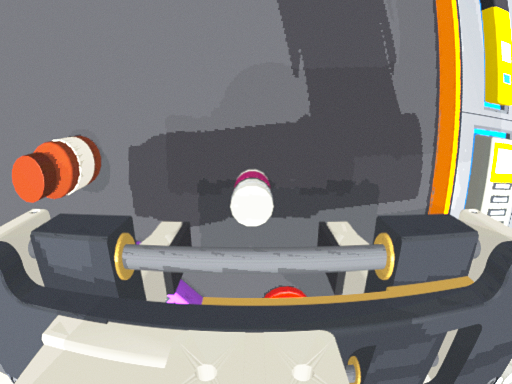

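View pics/s5.png

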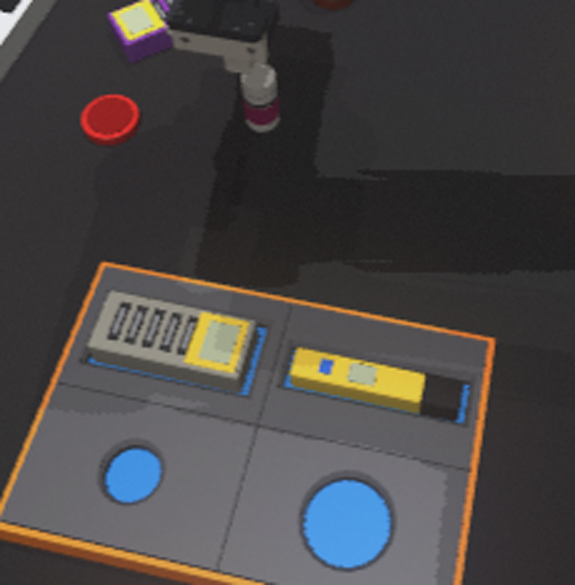

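The vial's white top is at (252,205), and the meter and pen both look seated in the side view. I'll check the numbers.

```bash
python3 - <<'E'
from h import *;import pickle
f=pickle.load(open("w5.pkl","rb"))
print("vial",np.round([fish(f,u,v,.07)[:2]*1000 for u,v in((252,205),(231,205),(273,205),(252,226))],1).tolist())
g=optics.grab_frame("side")
for n,l,z in(("meter",[(111,292),(256,317),(242,379),(90,348)],.056),("pen",[(294,348),(470,380),(464,408),(290,375)],.05)):
    P=np.array([px(g,u/2.5+119.7,v/2.5+149.7,z)[:2]*1000 for u,v in l]);print(n,np.round(P).tolist(),P.mean(0).round(1))
E
```

```text
vial [[653.3, -67.6], [654.8, -84.0], [651.9, -51.1], [671.0, -66.0]]
meter [[692.0, 184.0], [567.0, 169.0], [559.0, 223.0], [686.0, 235.0]] [626.1 202.5]
pen [[529.0, 183.0], [385.0, 167.0], [384.0, 191.0], [524.0, 206.0]] [455.5 186.6]
```

```bash
python3 -m jog '[[0.7,[-1,-1,50],0],[0.7,[-1,-1,95],0],[0.7,[-1,-1,109],0],[0.7,[-1,-1,109],0],[-0.4,[-1,-1,109],0],[-0.4,[-1,-1,109],0],[-0.4,[-1,-1,109],0],[-0.4,[-1,-1,109],0],[-0.4,[-1,-1,109],0]]' 20
python3 go.py 617.5 309 150 -3.053
```

```text
t: 13.1
eef_pos: [0.6532, -0.0686, 0.0398]
ee_rot: [-3.142, 0.0, -3.053]
force: [-0.4, 0.4, 1.9]
width: 0.0337
gripper_force: 20.0
t 13.1 pos [653.2 -68.6  39.8] rot [-3.142  0.    -3.053] w 33.7 | shift [   2.1  379.3 -110.2] turn 0.0
```

```bash
python3 -m jog '[[-0.4,[0,0,-45],0],[-0.4,[0,10,-90],0],[-0.4,[0,60,-110],0],[-0.4,[0,120,-110],0],[-0.4,[1,180,-110],0],[-0.4,[1,240,-110],0],[-0.4,[2,300,-110],0],[-0.4,[2,350,-100],0],[-0.4,[2,379,-80],0],[-0.4,[2,379,-65],0],[-0.4,[2,379,-65],0],[-0.4,[2,379,-65],0]]'
python3 - <<'E'
import cv2,pickle
from station import optics
f=optics.grab_frame("side");pickle.dump(f,open("s6.pkl","wb"));cv2.imwrite("pics/s6.png",cv2.resize(f["color"][200:384,100:340,::-1],None,fx=2.5,fy=2.5,interpolation=cv2.INTER_CUBIC))
E
python3 go.py 617.5 309 64 -3.053
```

```text
t: 14.6
eef_pos: [0.618, 0.3076, 0.1048]
ee_rot: [-3.141, 0.0, -3.054]
force: [-0.5, -0.0, 0.3]
width: 0.0337
gripper_force: 20.0
t 14.65 pos [618.2 307.8 105.3] rot [ 3.141e+00  1.000e-03 -3.054e+00] w 33.6 | shift [ 0.7  1.3 41.3] turn -0.001
```

View pics/s6.png

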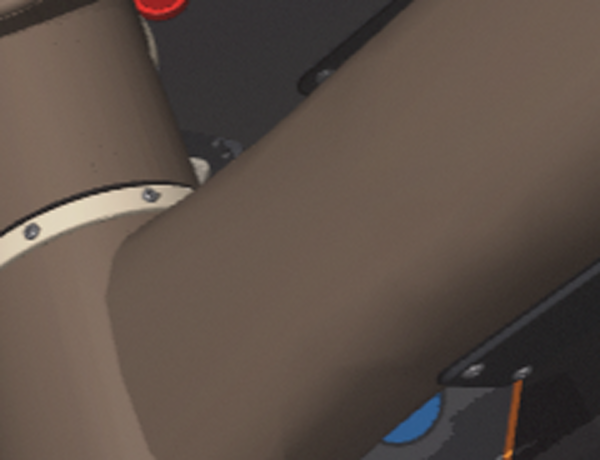

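The arm blocks the side view. The pocket estimates agree, so I lower and watch the force.

```bash
python3 -m jog '[[-0.4,[0.5,1,20],0],[-0.4,[0.5,1,32],0],[-0.4,[0.5,1,38],0],[-0.4,[0.5,1,42],0],[-0.4,[0.5,1,42],0]]'
```

```text
t: 15.28
eef_pos: [0.6174, 0.3096, 0.0638]
ee_rot: [-3.142, 0.001, -3.052]
force: [-0.9, -1.6, 4.3]
width: 0.0334
gripper_force: 20.0
```

```bash
python3 -m jog '[[0.2,[0,0,0],0],[0.2,[0,0,0],0],[0.2,[0,0,0],0],[0.4,[0,0,-50],0],[1,[0,0,-100],0],[1,[0,0,-110],0],[1,[0,-50,-110],0],[1,[0,-110,-110],0],[1,[0,-170,-110],0],[1,[0,-230,-110],0],[1,[0,-290,-110],0],[1,[0,-350,-110],0],[1,[0,-410,-110],0],[1,[0,-470,-110],0],[1,[0,-530,-110],0],[1,[0,-560,-110],0],[1,[0,-560,-110],0]]' 20
python3 go.py 641 -260 160 -3.05
```

```text
t: 17.4
eef_pos: [0.6659, -0.2505, 0.1711]
ee_rot: [3.141, -0.002, -3.056]
force: [0.7, -0.3, -0.4]
width: 0.0872
gripper_force: 0.0
t 17.4 pos [ 665.9 -250.5  171.1] rot [ 3.141e+00 -2.000e-03 -3.056e+00] w 87.2 | shift [25.6 -7.3 11.1] turn -0.006
```

```bash
python3 -m jog '[[1,[25,-7,5],0],[1,[25,-7,5],0],[1,[25,-7,5],0]]' 30
python3 - <<'E'
import cv2,pickle
from station import optics
f=optics.grab_frame("wrist");pickle.dump(f,open("w7.pkl","wb"))
g=optics.grab_frame("side");pickle.dump(g,open("s7.pkl","wb"))
a=f["color"][80:300,130:390];b=cv2.resize(g["color"][210:384,110:330],None,fx=2,fy=2)
a=cv2.resize(a,None,fx=1.3,fy=1.3)
H=max(a.shape[0],b.shape[0]);p=lambda i:cv2.copyMakeBorder(i,0,H-i.shape[0],0,0,0)
o=cv2.hconcat([p(a),p(b)]);print(o.shape,a.shape);cv2.imwrite("pics/c7.png",o[:,:,::-1])
E
python3 go.py 641 -260 50 -3.05
```

```text
t: 17.77
eef_pos: [0.6428, -0.2565, 0.1677]
ee_rot: [-3.142, 0.0, -3.052]
force: [0.9, 0.2, 1.6]
width: 0.0879
gripper_force: 0.0
(348, 778, 3) (286, 338, 3)
t 17.88 pos [ 643.  -256.6  167.6] rot [-3.142  0.    -3.052] w 87.6 | shift [  2.3  -3.3 117.6] turn -0.002
```

View pics/c7.png

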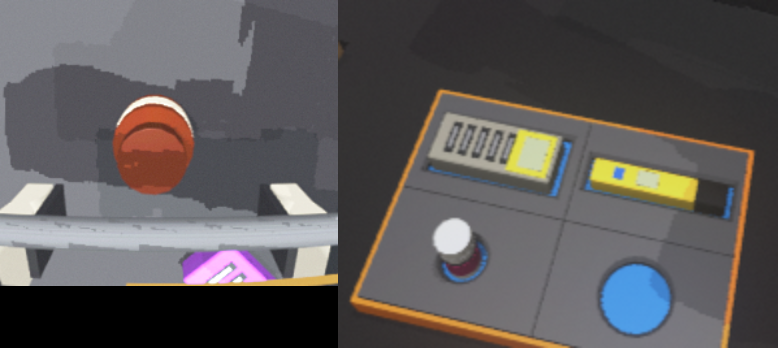

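The vial stands in its pocket and the meter and pen are in theirs. The bottle cap centre is at wrist pixel (247,203).

```bash
python3 - <<'E'
from h import *;import pickle
f=pickle.load(open("w7.pkl","rb"));g=pickle.load(open("s7.pkl","rb"))
print("bottle",np.round([fish(f,u,v,.095)[:2]*1000 for u,v in((247,203.5),(221.5,203),(272.3,203),(247,228))],1).tolist(),"vial",px(g,168,325.5,.094))
E
```

```text
bottle [[641.1, -261.5], [642.5, -281.0], [639.0, -242.3], [661.3, -259.9]] vial [0.61726639 0.30672636 0.094     ]
```

```bash
python3 -m jog '[[1,[2.5,-4.5,20],0],[1,[2.5,-4.5,60],0],[1,[2.5,-4.5,100],0],[1,[2.5,-4.5,117],0],[1,[2.5,-4.5,117],0],[-0.1,[2.5,-4.5,117],0],[-0.1,[2.5,-4.5,117],0],[-0.1,[2.5,-4.5,117],0],[-0.1,[2.5,-4.5,117],0],[-0.1,[2.5,-4.5,117],0]]' 35
python3 go.py 448.7 294.5 160 -3.053
```

```text
t: 19.12
eef_pos: [0.6406, -0.2621, 0.0513]
ee_rot: [-3.141, 0.001, -3.053]
force: [-0.7, 1.0, 5.0]
width: 0.0555
gripper_force: 35.0
t 19.12 pos [ 640.6 -262.1   51.3] rot [-3.141e+00  1.000e-03 -3.053e+00] w 55.5 | shift [ 141.6  571.4 -109. ] turn 0.0
```

```bash
python3 -m jog '[[-0.1,[0,0,-45],0],[-0.1,[0,0,-90],0],[-0.1,[12,50,-110],0],[-0.1,[26,105,-110],0],[-0.1,[40,160,-110],0],[-0.1,[54,215,-110],0],[-0.1,[68,270,-110],0],[-0.1,[82,325,-110],0],[-0.1,[96,380,-110],0],[-0.1,[110,435,-110],0],[-0.1,[124,490,-110],0],[-0.1,[136,545,-105],0],[-0.1,[141.5,571,-90],0],[-0.1,[141.5,571,-70],0],[-0.1,[141.5,571,-70],0],[-0.1,[141.5,571,-70],0]]'
python3 - <<'E'
import cv2,pickle
from station import optics
f=optics.grab_frame("wrist");pickle.dump(f,open("w8.pkl","wb"))
cv2.imwrite("pics/w8.png",f["color"][:,:,::-1])
E
python3 go.py 448.7 294.3 75 -3.053
```

```text
t: 21.12
eef_pos: [0.449, 0.2941, 0.121]
ee_rot: [-3.142, 0.0, -3.053]
force: [-0.0, -0.3, -1.6]
width: 0.0557
gripper_force: 35.0
t 21.18 pos [449.1 294.2 121.3] rot [ 3.141e+00  1.000e-03 -3.053e+00] w 55.5 | shift [ 0.5  0.1 46.3] turn -0.0
```

View pics/w8.png

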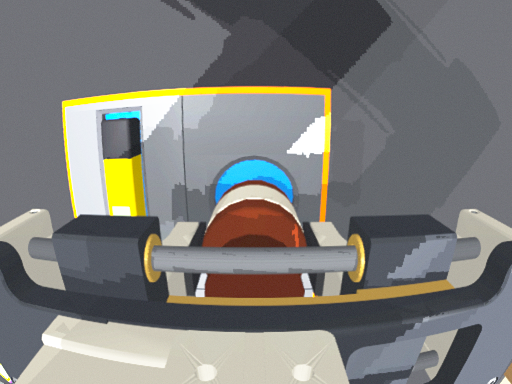

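The bottle is laterally centred over its pocket (pocket columns 214-297, bottle centred at about 254), so I lower it.

```bash
python3 -m jog '[[-0.1,[0.5,0,22],0],[-0.1,[0.5,0,36],0],[-0.1,[0.5,0,43],0],[-0.1,[0.5,0,46],0],[-0.1,[0.5,0,46],0]]'
python3 - <<'E'
from h import *;import pickle
f=pickle.load(open("w8.pkl","rb"));print(fish(f,255,157,.036))
E
```

```text
t: 21.8
eef_pos: [0.4485, 0.2943, 0.0753]
ee_rot: [3.141, 0.001, -3.053]
force: [-1.0, -2.3, 3.8]
width: 0.0551
gripper_force: 35.0
[0.41304396 0.29221783 0.036     ]
```

```bash
python3 -m jog '[[0.5,[0,0,0],0],[0.6,[0,0,0],0],[0.6,[0,0,0],0],[0.6,[0,0,-45],0],[0.6,[0,0,-90],0],[0.6,[0,-30,-120],0],[0.6,[0,-90,-120],0],[0.6,[0,-150,-120],0],[0.6,[0,-210,-120],0],[0.6,[0,-270,-120],0],[0.6,[0,-330,-120],0],[0.6,[0,-390,-120],0],[0.6,[0,-390,-120],0],[0.6,[0,-390,-120],0]]'
python3 - <<'E'
import cv2
from station import optics
g=optics.grab_frame("side")
cv2.imwrite("pics/s9.png",cv2.resize(g["color"][220:384,110:330,::-1],None,fx=3.5,fy=3.5,interpolation=cv2.INTER_CUBIC))
E
```

```text
t: 23.55
eef_pos: [0.4827, -0.0945, 0.1944]
ee_rot: [3.141, -0.0, -3.054]
force: [-0.2, 0.3, -0.5]
width: 0.0702
gripper_force: 0.0
```

View pics/s9.png

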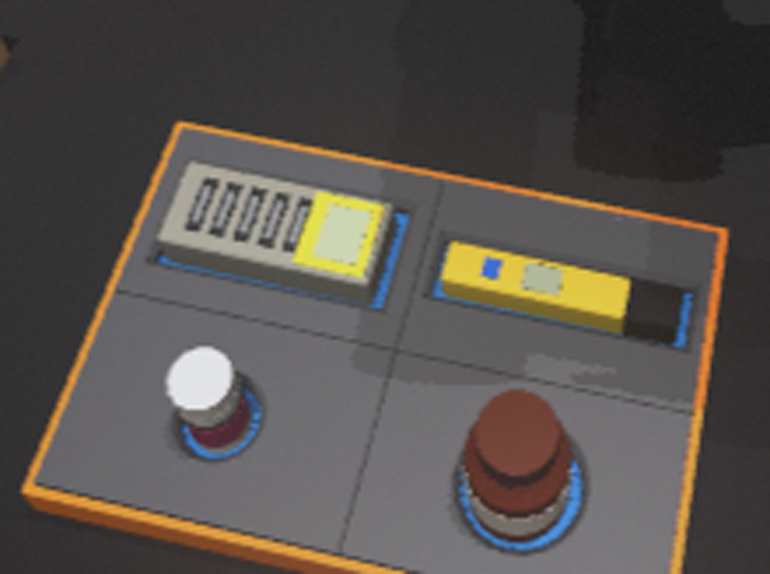

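All four are seated in their pockets: meter at (275,225), pen at (560,285), vial at (205,400), bottle at (517,470). One last number check on the meter for tilt.

```bash
python3 - <<'E'
from h import *
g=optics.grab_frame("side")
for n,l,z in(("meter top",[(190,162),(394,205),(372,281),(160,240)],.056),("floor front edge of pocket",[(160,260),(383,309)],.024),("meter bottom front",[(160,253),(368,305)],.024),("bottle",[(517,434)],.119),("vial",[(201,380)],.094)):
    P=np.array([px(g,u/3.5+109.7,v/3.5+219.7,z)[:2]*1000 for u,v in l]);print(n,P.round().tolist(),P.mean(0).round(1))
E
```

```text
meter top [[693.0, 183.0], [565.0, 172.0], [561.0, 221.0], [687.0, 234.0]] [626.6 202.3]
floor front edge of pocket [[694.0, 234.0], [556.0, 223.0]] [625.1 228.2]
meter bottom front [[696.0, 230.0], [565.0, 223.0]] [630.8 226.3]
bottle [[449.0, 297.0]] [448.9 297.1]
vial [[617.0, 312.0]] [616.6 311.8]
```

All of these are within tolerance, so I hand in the job.

```bash
python3 -c "
from station import order
print(order.job_done())"
```

```text
the job is handed in; nothing more can be done
None
```

I put the bottle, vial, meter and pen in their own pockets and handed the job in at about 24 s of robot time. The last pictures show all four seated within tolerance; I kept the arm clear of the beaker and jar cap but did not re-measure them, and the hand-in gave no verdict.

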